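# Flip the orange rocker on the bench switch bank with a pencil

## Task

Use the red pencil as a stylus to switch on the extraction fan: pick the pencil up and with one of its ends press down the raised, robot-facing end of the orange rocker on the switch bank until it has flipped fully over. Touch the bank with the pencil only and leave the other three rockers as they are, then lay the pencil down flat on the table and let go.

Things in the scene. Friction and masses are not known exactly. Their poses are not given: they have to be found in the camera images.
- red_pencil: Red hexagonal pencil, 140 mm long, 8 mm thick, about 13 g, loose on the table between the robot and the bank (not the yellow or the blue pencil). Origin: middle of its underside; its y axis runs along it, the sharpened point at y = +70 mm (cone over the last 16 mm), the blunt end at y = -70 mm. It does not roll by itself.
- switch_bank: Fixed grey box with rounded edges, 132 mm wide (its y), 84 mm from front to back (its x, pointing away from the robot), top 30 mm above the table with a 2 mm black plate on it. Origin: centre of its underside, on the table. Four rocker switches (orange, white, green, blue, in any order) stand on it in a row along y at 26 mm pitch.
- orange_switch: Grey housing of the orange rocker, 46 x 22 x 4 mm, two 11 mm high cheeks at its middle; origin: centre of its underside, 32 mm above the table; x away from the robot along the rocker, z up. The rocker, 36 x 15 x 5 mm, pivots along y at x = 0, z = 8 mm. Press it at x = -12 mm, y = 0: its top is there at z = 14 mm when off, 7 mm when on; its near end x = -17 mm is at z = 16 mm off, 5 mm on.
- orange_rocker (a joint): Tilt of the orange rocker, rad: about 0 at the start = off (end facing the robot up by 0.3 rad), 0.6 = fully on (that end down by 0.3 rad, at its stop). Friction only: it turns when pressed with about 1.5 N at 12 mm from the pivot and stays where it is left.
- white_rocker (a joint): Tilt of the white rocker in the same row, same meaning; it starts off (about 0) and must stay off.
- green_rocker (a joint): Tilt of the green rocker in the same row, same meaning; it starts on (about 0.6) and must stay on.
- blue_rocker (a joint): Tilt of the blue rocker in the same row, same meaning; it starts off (about 0) and must stay off.
Mind the look-alikes: they are no part of the job. Leave any brown or turquoise look-alike of the red_pencil alone.

How it is judged:
On the way, in this order (a step that is already met when the one before it is completed fails the run):
1. the red pencil is picked up off the table (height (world z) of red_pencil above 0.03 m), for 0.2 s.
2. the pencil presses the orange rocker over to on (value of joint orange_rocker above 0.45 rad and contact force between red_pencil and orange_switch above 0.1 N), for 0.05 s.
At the end, for the whole second after the job is handed in: The orange rocker is on (0.45 rad or more of 0.6), the white and blue rockers are still off (under 0.2 rad) and the green one still on (over 0.4 rad); the red pencil lies flat (within 10 degrees) and at rest on the table top (value of joint orange_rocker above 0.45 rad and value of joint each of white_rocker, blue_rocker below 0.2 rad and value of joint green_rocker above 0.4 rad and height (world z) of red_pencil between -0.01 and 0.015 m and angle between red_pencil's own y axis and vertical between 1.4 and 1.74 rad and linear speed of red_pencil below 0.02 m/s); the robot touches nothing.
It fails at once if the gripper or arm touches the switch bank or the orange switch (contact force between any of the fingers, the arm and switch_bank above 1 N or contact force between any of the fingers, the arm and orange_switch above 1 N).
It fails at once if another rocker is flipped (value of joint any of white_rocker, blue_rocker above 0.3 rad or value of joint green_rocker below 0.3 rad).
It also fails if it takes over 40 s, if anything falls off the work surface, if the arm or the gripper's body presses on something with over 40 N, if the wrist force passes 120 N, or if a joint passes its speed limit or range.

## Robot

A 7-joint arm with a two-finger parallel gripper is mounted at the origin on the work surface; the furniture and walls round the work are solid. World frame = base frame: x ahead of the robot, y to its left, z up, the work surface at z = 0. Lengths are in m, angles in rad, forces in N, time in s.
With the tool pointing down it reaches from about 0.4 to 0.85 m from the base axis. Payload 4.5 kg.
Tool frame: the origin (TCP) lies on the centre line of the jaws, within the pads' length; the fingertips stand 14 mm ahead of it and the grasp point (between the pads) lies 5 mm behind it (r.tcp_to_tips is the z of the fingertips in the tool frame, in m); z points along the fingers, y is the direction in which the jaws open and shut (so a half turn about z gives the same grasp; the last joint's range is limited). The gripper opens to 88 mm and grips with 3 to 60 N. Pads are 18 mm wide; open, the fingers measure 123 mm over their backs; the gripper's body (75 mm by 187 mm) begins 45 mm behind the grasp point.
Start: joints at [-1.239, 0.689, -0.195, 1.565, 0.157, 0.902, -0.215], TCP at [0.183, 0.598, 0.219] pointing down, gripper open.
Joint ranges: [-3.01, 3.01], [-0.46, 2.08], [-1.47, 1.51], [0.13, 2.56], [-1, 4.14], [0.04, 2.09], [-2.66, 2.66]. Speed limits (rad/s): [2.57, 2.57, 3.14, 3.14, 3.14, 3.14, 3.14].

## Interface

Orientations are given as a unit quaternion [x, y, z, w].
In Python, from plant import r, viewer gives the robot as it stands.
- The arm moves only by the shell command python3 -m inch 'ROWS' [FORCE]. ROWS is JSON, a list of rows, each a list of 3 entries, a list of its own where there are three numbers: the closure, from 0 (fully open) to 1 (shut), then the shift along the tool's x, y, z in cm, then the turn about the tool's z in degrees. In form: [[fingers, [x, y, z], yaw], ...]. A call has 1 to 20 rows; each row is the pose to reach, as a shift and turn from the pose commanded when the call began, along the tool's axes at that moment; what a row does not reach only later rows make up. A row lasts 1/10 s, in which the tool goes at most 50 mm and 8.59 degrees, less where a joint would pass 70% of its speed; a pose out of reach is approached as far as the arm can. A call with a gripper value outside its range is refused whole. The fingers move at their own pace and stop on an object; FORCE is the grip in N (left out, the last holds). Time passes only in rows, so rows that repeat a pose let the fingers close. It gives the time, the measured TCP pose, the force and the opening at its end, in the units of the state.
- r.get_state(): the state, without advancing time (a new reading comes with each control period).
- viewer.snapshot(name): name is "scene" or "side" or "wrist"; returns the picture (384x512x3 uint8, red, green, blue); there is no depth.
- viewer.camera_params(name): a dict with "intrinsics" (3x3 intrinsics, pixels), "world_to_cam" (4x4, takes a point from world to camera coordinates). Camera axes: x right, y up, looking along -z (the intrinsics and any distortion apply to the point x, -y, -z); pixel columns grow to the right and rows downward; lengths in m; the calibration is good to about 2 mm. The wrist camera is an equidistant fisheye: a pixel r from the principal point sees the ray r / f radians off the axis. A picture is of the moment at which its call begins: read the wrist's pose just before it. camera_params takes no time and is no camera call; for the wrist camera it gives the pose at the moment of the call.
- r.finish_job(): hands the job in, once; it reports no verdict.
Trained networks look in the newest picture that a camera, given by its name, has taken for a name from the list of things; names that differ only in an ending like _2 or _b are one class to them, and where a whole thing is asked for, a point or a joint stands for the part that bears it (a point fixed in the world has none). Each returns a list of dicts, best first, with "p" (0 to 1); they miss things now and then, are a little off and sometimes report something else, mostly with a low value. They report only what shows in the picture. A call takes as long as a camera call. They do not tell look-alikes from the thing itself.
- viewer.outline_of(camera, name): "pixels" (384x512 bool, what is visible of it) and "bbox" ([left, top, width, height] in pixels, round what is visible of it).
The state is a dict: "clock": time; "q": joint angles; "qd": joint speeds; "joint_torque": joint torques, N m; "tool_pos": TCP position; "eef_rot": TCP orientation; "contact_force": force on the tool from outside, world axes, zero at the start; "moment": the same for the moment, N m; "opening": opening from 0.0 (shut) to 1.0 (fully open).
Only numpy, scipy, OpenCV 4.12 (cv2) and the standard library are available. Lean on these libraries where they do the work, as an engineer would, in place of code of your own. Each camera call takes 0.05 s, during which the arm holds its last target.

## Working session

There is one attempt and no reset: what is moved stays moved. The work goes in short steps, Python scripts to look and compute and a shell command to move; the robot and the scene stay as the last step left them, time stands still between calls to the robot, and variables do not carry over. Pictures are saved under pics/ and viewed, and the job is handed in when it is done.

```bash
ls; mkdir -p pics; python3 - <<'E'
from plant import r, viewer
import cv2
for n in ["scene","side","wrist"]:
    im=viewer.snapshot(n); cv2.imwrite(f"pics/{n}0.png",im[:,:,::-1])
    p=viewer.camera_params(n); print(n,p)
print(r.get_state(), r.tcp_to_tips)
E
```

```text
pics
scene {'intrinsics': array([[358.81086388,   0.        , 251.23914134],
       [  0.        , 358.81086388, 188.41882621],
       [  0.        ,   0.        ,   1.        ]]), 'world_to_cam': array([[-0.81044708, -0.58576714, -0.00723735,  0.46992667],
       [ 0.40621373, -0.57083919,  0.71353558, -0.21283521],
       [-0.42209706,  0.57534292,  0.70058161, -0.70069707],
       [ 0.        ,  0.        ,  0.        ,  1.        ]])}
side {'intrinsics': array([[462.62706109,   0.        , 255.83501462],
       [  0.        , 462.62706109, 196.90305813],
       [  0.        ,   0.        ,   1.        ]]), 'world_to_cam': array([[ 0.92908141, -0.36982049,  0.00636646, -0.45789014],
       [ 0.20486892,  0.52886036,  0.82361122, -0.18680661],
       [-0.30795527, -0.76389759,  0.56711906, -0.75919128],
       [ 0.        ,  0.        ,  0.        ,  1.        ]])}
wrist {'intrinsics': array([[297.31863964,   0.        , 253.19716571],
       [  0.        , 297.31863964, 191.17071259],
       [  0.        ,   0.        ,   1.        ]]), 'world_to_cam': array([[ 0.29160476,  0.9565
[... 242 characters left out ...]
ay([-1.23919724,  0.68980715, -0.19453923,  1.56610214,  0.15732402,
        0.90253146, -0.21509945]), 'qd': array([ 2.50444438e-04, -2.03667492e-03, -3.92621584e-06, -3.43315375e-03,
       -8.17238058e-04,  3.27751262e-04, -5.35831465e-04]), 'joint_torque': array([-1.82477328e-03, -5.27857304e+01, -1.26880534e+00, -1.53585023e+01,
       -5.25115721e-02,  3.87132473e-03,  1.15882990e-04]), 'tool_pos': array([0.18327044, 0.59697856, 0.21828553]), 'eef_rot': array([ 1.48305609e-01,  9.88941311e-01, -7.25833187e-04, -4.75794434e-05]), 'contact_force': array([ 0.6776656 , -0.21111711, -0.9496144 ]), 'moment': array([-0.01034363, -0.0164953 , -0.01988842]), 'opening': 0.9996220995562123} 0.014
```

View pics/scene0.png

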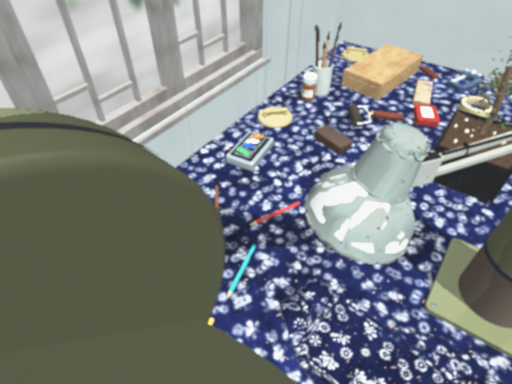

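View pics/side0.png

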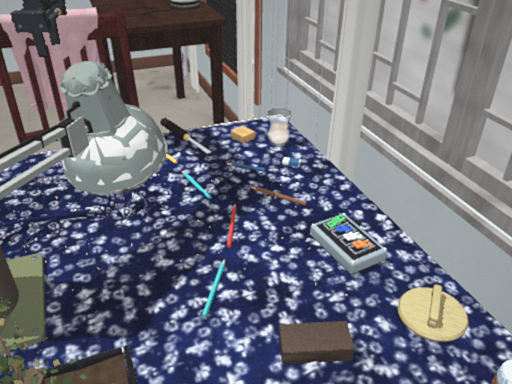

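View pics/wrist0.png

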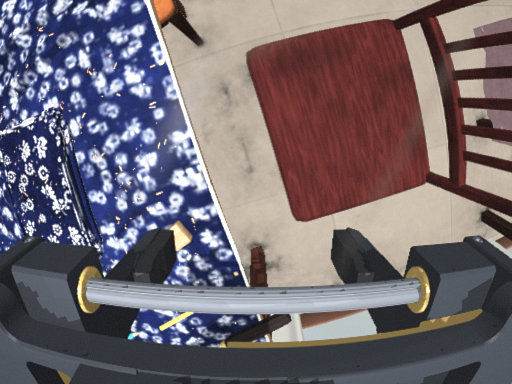

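The red pencil is at scene (275,213) / side (231,226). The look-alikes are turquoise at side (215,288) and (197,185), and brown at side (278,196). Only the first one is red. I'll confirm it in a crop and measure with the networks.

```bash
cat > h.py <<'E'
import numpy as np, cv2
from plant import r, viewer
from scipy.spatial.transform import Rotation as R
def ray(cam,uv,P=None):
    P=P or viewer.camera_params(cam); K=P["intrinsics"];T=P["world_to_cam"]
    x=(uv[0]-K[0,2])/K[0,0]; y=(uv[1]-K[1,2])/K[1,1]
    if cam=="wrist":
        th=np.hypot(x,y); s=np.sin(th)/max(th,1e-9); d=np.array([x*s,-y*s,-np.cos(th)])
    else: d=np.array([x,-y,-1.])
    Rm=T[:3,:3]; return -Rm.T@T[:3,3], Rm.T@d/np.linalg.norm(d)
def onz(cam,uv,z,P=None):
    o,d=ray(cam,uv,P); return o+d*(z-o[2])/d[2]
def proj(cam,p,P=None):
    P=P or viewer.camera_params(cam); K=P["intrinsics"];T=P["world_to_cam"]
    c=T[:3,:3]@np.asarray(p,float)+T[:3,3]; x,y,z=c[0],-c[1],-c[2]
    if cam=="wrist":
        rr=np.hypot(x,y); th=np.arctan2(rr,z); k=th/max(rr,1e-9)
    else: k=1/z
    return np.array([K[0,0]*x*k+K[0,2],K[1,1]*y*k+K[1,2]])
def tri(c1,u1,c2,u2):
    o1,d1=ray(c1,u1);o2,d2=ray(c2,u2)
    A=np.stack([d1,-d2],1); t=np.linalg.lstsq(A,o2-o1,rcond=None)[0]
    a,b=o1+d1*t[0],o2+d2*t[1]; return (a+b)/2,np.linalg.norm(a-b)
def ends(m):
    pts=np.argwhere(m)[:,::-1].astype(float); c=pts.mean(0); d=np.linalg.svd(pts-c,full_matrices=False)[2][0]
    t=(pts-c)@d; return c,c+d*t.min(),c+d*t.max()
E
python3 - <<'E'
from h import *
ims={}
for c in ["side","scene"]:
    im=viewer.snapshot(c); ims[c]=im
    for n in ["red_pencil","switch_bank","orange_switch","orange_rocker"]:
        for o in viewer.outline_of(c,n)[:4]:
            m=o["pixels"]; 
            if m.sum()<3: continue
            ce,a,b=ends(m); z=dict(red_pencil=.004).get(n,.032)
            print(c,n,round(o["p"],2),o["bbox"],np.round(onz(c,a,z),3),np.round(onz(c,b,z),3),np.round(onz(c,ce,z),3))
a=cv2.resize(ims["side"][140:330,150:400],None,fx=3,fy=3,interpolation=2)
cv2.imwrite("pics/c1.png",a[:,:,::-1])
print("lamp",tri("side",(115,130),"scene",(360,210)))
E
```

```text
side red_pencil 0.76 [254.0, 186.1, 50.5, 19.9] [0.557 0.173 0.004] [0.638 0.075 0.004] [0.6   0.121 0.004]
side red_pencil 0.64 [201.9, 260.3, 24.7, 55.3] [ 0.413 -0.036  0.004] [ 0.341 -0.149  0.004] [ 0.374 -0.098  0.004]
side red_pencil 0.46 [185.3, 171.7, 25.0, 24.4] [0.422 0.297 0.004] [0.451 0.174 0.004] [0.436 0.235 0.004]
side red_pencil 0.45 [226.6, 205.0, 6.2, 44.2] [0.491 0.124 0.004] [ 0.435 -0.001  0.004] [0.461 0.056 0.004]
side switch_bank 0.75 [308.3, 216.2, 79.9, 55.8] [ 0.588 -0.041  0.032] [ 0.663 -0.172  0.032] [ 0.629 -0.113  0.032]
side orange_switch 0.48 [349.9, 239.3, 21.4, 13.3] [ 0.63  -0.111  0.032] [ 0.676 -0.121  0.032] [ 0.653 -0.116  0.032]
side orange_rocker 0.62 [350.9, 239.9, 18.3, 6.6] [ 0.643 -0.109  0.032] [ 0.671 -0.118  0.032] [ 0.657 -0.113  0.032]
scene red_pencil 0.67 [228.6, 246.7, 27.5, 48.1] [0.449 0.17  0.004] [0.42  0.301 0.004] [0.433 0.243 0.004]
scene red_pencil 0.61 [253.5, 200.7, 41.0, 22.2] [0.435 0.004 0.004] [0.488 0.12  0.004] [0.46  0.059 0.004]
scene switch_bank 0.75 [226.7, 129.0, 48.6, 40.2] [0.649 0.01  0.032] [ 0.592 -0.128  0.032] [ 0.623 -0.052  0.032]
scene switch_bank 0.39 [253.7, 134.1, 14.3, 4.4] [ 0.672 -0.122  0.032] [ 0.631 -0.135  0.032] [ 0.651 -0.129  0.032]
scene orange_rocker 0.38 [251.1, 132.7, 11.2, 5.3] [ 0.666 -0.123  0.032] [ 0.641 -0.137  0.032] [ 0.653 -0.13   0.032]
scene orange_rocker 0.36 [254.7, 135.9, 11.5, -0.8] [ 0.663 -0.123  0.032] [ 0.636 -0.136  0.032] [ 0.649 -0.13   0.032]
scene orange_rocker 0.22 [253.7, 198.7, 44.3, 25.2] [0.422 0.026 0.032] [0.475 0.143 0.032] [0.449 0.086 0.032]
lamp (array([0.26765193, 0.13866861, 0.21326813]), np.float64(0.015419408600388663))
```

View pics/c1.png

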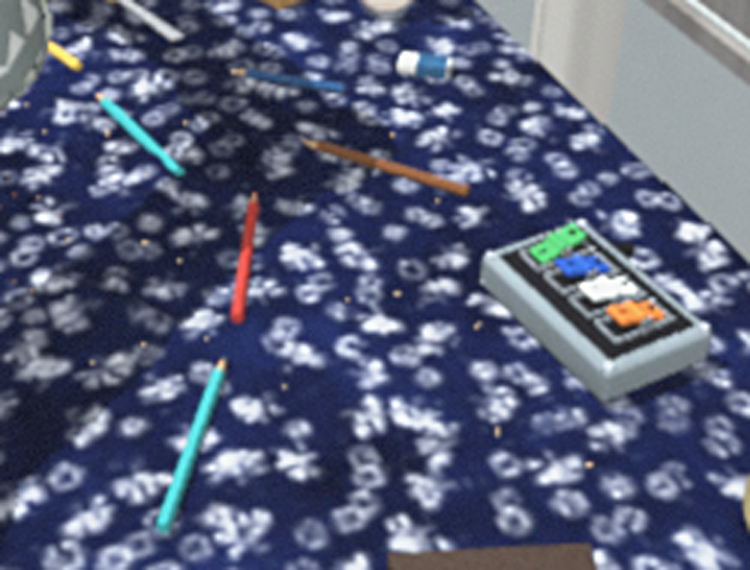

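Confirmed: the red pencil is at crop (245,258), with its point at the upper end, crop (253,195). The orange rocker is at crop (635,313), the outermost in the row. A lamp hangs near the path, so I'll triangulate it next, along with the bank corners.

```bash
python3 - <<'E'
from h import *
for c in["side","scene","wrist"]:
    P=viewer.camera_params(c)["world_to_cam"]; print(c,"centre",np.round(-P[:3,:3].T@P[:3,3],3))
def t(n,a,b): p,e=tri("side",a,"scene",b); print(n,np.round(p,3),round(e,3))
t("lamp top",(85,68),(400,130)); t("joint",(80,125),(425,170)); t("lowrim",(110,190),(365,260))
t("left/right rim",(163,140),(310,205))
print("base",proj("side",(0,0,0)),proj("scene",(0,0,0)))
for c,s in(("side",(300,205,100,75)),("scene",(215,120,75,55))):
    im=viewer.snapshot(c); x,y,w,h=s; cv2.imwrite(f"pics/b_{c}.png",cv2.resize(im[y:y+h,x:x+w],None,fx=7,fy=7,interpolation=2)[:,:,::-1])
E
```

```text
side centre [ 0.23  -0.65   0.587]
scene centre [0.172 0.557 0.646]
wrist centre [0.11  0.62  0.383]
lamp top [0.247 0.093 0.347] 0.004
joint [0.21  0.057 0.27 ] 0.02
lowrim [0.236 0.134 0.095] 0.019
left/right rim [0.352 0.142 0.175] 0.014
base [-23.18870273 310.73707809] [491.87778651 297.40684517]
```

View pics/b_side.png

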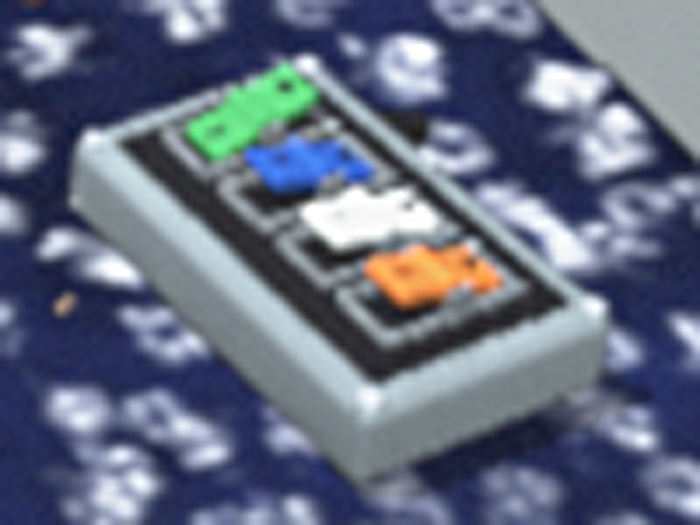

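View pics/b_scene.png

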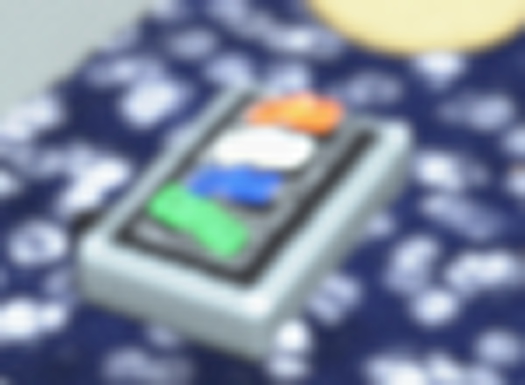

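```bash
python3 - <<'E'
from h import *
f=lambda x,y:(300+(x+.5)/7-.5,205+(y+.5)/7-.5)
g=lambda x,y:(215+(x+.5)/7-.5,120+(y+.5)/7-.5)
for n,p in dict(nl=(125,142),nr=(378,375),fr=(565,305)).items(): print("plate",n,np.round(onz("side",f(*p),.032),4))
for n,p in dict(nr=(390,345),nl=(340,290),fr=(525,280)).items(): print("hous",n,np.round(onz("side",f(*p),.036),4))
for n,p in dict(fl=(118,240),nl=(248,283),nr=(378,128)).items(): print("sc plate",n,np.round(onz("scene",g(*p),.032),4))
# colour blobs of rockers
from scipy.optimize import least_squares
for c in("side","scene"):
    im=cv2.cvtColor(viewer.snapshot(c),cv2.COLOR_RGB2HSV)
    for n,lo,hi in(("orange",8,22),("green",50,75),("blue",105,125)):
        m=cv2.inRange(im,(lo,140,120),(hi,255,255))
        b=(300,205,100,75) if c=="side" else (215,120,75,55)
        k=np.zeros_like(m);k[b[1]:b[1]+b[3],b[0]:b[0]+b[2]]=1
        ys,xs=np.nonzero(m*k); 
        if n!="blue": print(c,n,len(xs),np.round((xs.mean(),ys.mean()),1),np.round(onz(c,(xs.mean(),ys.mean()),.041),4))
E
```

```text
plate nl [ 0.6078 -0.0351  0.032 ]
plate nr [ 0.6225 -0.1437  0.032 ]
plate fr [ 0.6825 -0.1381  0.032 ]
hous nr [ 0.6286 -0.1387  0.036 ]
hous nl [ 0.6279 -0.1154  0.036 ]
hous fr [ 0.6752 -0.1296  0.036 ]
sc plate fl [ 0.6637 -0.0247  0.032 ]
sc plate nl [ 0.6074 -0.0329  0.032 ]
sc plate nr [ 0.6218 -0.1429  0.032 ]
side orange 90 [360.6 244. ] [ 0.6484 -0.1236  0.041 ]
side green 18 [333.7 222.3] [ 0.6348 -0.0494  0.041 ]
scene orange 22 [257.6 136.3] [ 0.6446 -0.121   0.041 ]
scene green 0 [nan nan] [nan nan nan]<stdin>:16: RuntimeWarning: Mean of empty slice.
  ret = ret.dtype.type(ret / rcount)
```

```bash
python3 - <<'E'
from h import *
S=viewer.snapshot("side")[:,:,::-1].copy(); C=viewer.snapshot("scene")[:,:,::-1].copy()
g=np.array([.456,.048]); d=np.array([.412,.911]); j=np.array([.911,-.412])
for c,im in(("side",S),("scene",C)):
    for z in(.055,.12,.2,.3):
        q=[proj(c,(*(g+d*a+j*b),z)) for a,b in((.037,.094),(.037,-.094),(-.037,-.094),(-.037,.094))]
        cv2.polylines(im,[np.int32(q)],True,(0,0,255) if z<.1 else (0,255,255),1)
    cv2.imwrite(f"pics/hull_{c}.png",im)
E
cd pics; python3 -c "
import cv2,numpy as np
cv2.imwrite('hull.png',cv2.resize(np.hstack([cv2.imread('hull_side.png')[40:340,:330],cv2.imread('hull_scene.png')[40:340,182:512]]),None,fx=1.2,fy=1.2))"
```

```text
(no output)
```

View pics/hull.png

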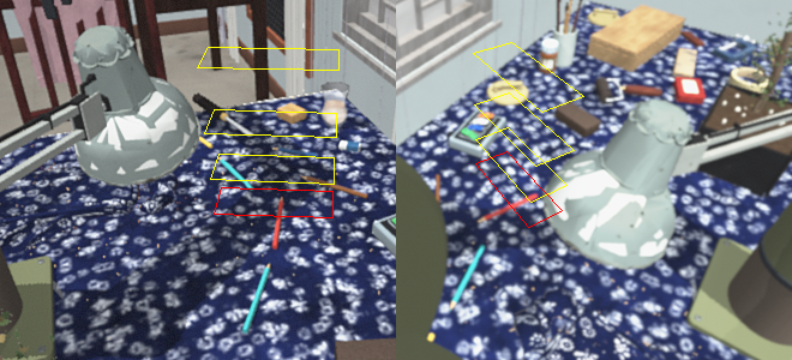

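```bash
python3 - <<'E'
from h import *
# scene lamp-arm line (440,167)->(511,143); side line (75,137)->(0,190)
for uv in[(70,140),(40,161),(20,176),(0,190)]:
    best=min(((tri("side",uv,"scene",(u,167-(u-440)*24/71))[1],u) for u in np.arange(420,640,2)))
    p,e=tri("side",uv,"scene",(best[1],167-(best[1]-440)*24/71)); print(uv,best[1],np.round(p,3),round(e,4))
E
```

```text
(70, 140) 424 [0.201 0.043 0.255] 0.0008
(40, 161) 462 [ 0.159 -0.019  0.26 ] 0.0002
(20, 176) 484 [ 0.134 -0.056  0.263] 0.001
(0, 190) 502 [ 0.113 -0.088  0.265] 0.0005
```

The lamp head spans roughly x 0.17–0.35, y 0.05–0.2, z 0.1–0.35, and its arm runs along z≈0.26 towards the base. The gripper stays clear if it keeps outside a radius of about 0.45. I'll move around it in stages.

```bash
python3 -m inch '[[0,[-31,-11,-5],20],[0,[-31,-11,-5],30],[0,[-31,-11,-5],40],[0,[-31,-11,-5],50],[0,[-31,-11,-5],60],[0,[-31,-11,-5],70],[0,[-31,-11,-5],80],[0,[-31,-11,-5],90],[0,[-43.4,-33.4,-4],97],[0,[-43.4,-33.4,-4],97],[0,[-43.4,-33.4,-4],97],[0,[-43.4,-33.4,-4],97],[0,[-43.4,-33.4,-4],97],[0,[-43.4,-33.4,-4],97]]' 50
python3 - <<'E'
from h import *
for c in("scene","wrist","side"): cv2.imwrite(f"pics/{c}1.png",viewer.snapshot(c)[:,:,::-1])
s=r.get_state(); print(s["q"],R.from_quat(s["eef_rot"]).as_matrix().round(3))
E
```

```text
clock: 2.35
tool_pos: [0.5015, 0.1427, 0.2593]
eef_rot: [0.842, 0.539, -0.001, 0.002]
contact_force: [0.5, -0.3, -0.6]
opening: 0.998
[-0.53957749  0.51148022  0.24962036  1.83578454 -0.16852441  0.8143801
 -0.62487898] [[ 0.408  0.913  0.   ]
 [ 0.913 -0.408  0.001]
 [ 0.001 -0.    -1.   ]]
```

View pics/scene1.png

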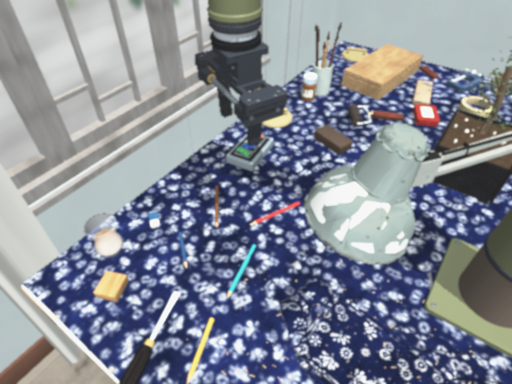

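View pics/side1.png

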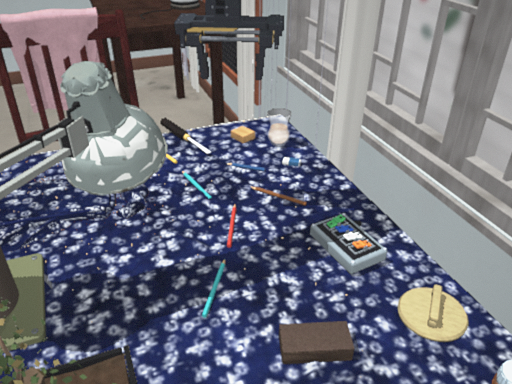

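View pics/wrist1.png

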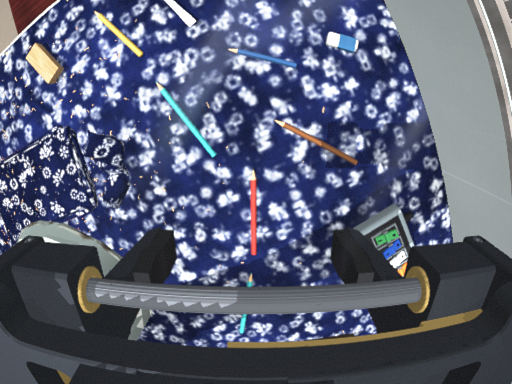

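The red pencil shows at wrist (253,172)–(253,254), point uppermost and parallel to the tool x axis. I'll refine its position from the wrist picture.

```bash
python3 - <<'E'
from h import *
P=viewer.camera_params("wrist"); im=viewer.snapshot("wrist")
hsv=cv2.cvtColor(im,cv2.COLOR_RGB2HSV)
m=(cv2.inRange(hsv,(0,140,110),(5,255,255))|cv2.inRange(hsv,(174,140,110),(180,255,255)))
k=np.zeros_like(m);k[160:265,235:270]=m[160:265,235:270]
ce,a,b=ends(k>0); print(ce,a,b,(k>0).sum())
for q in(a,b,ce,(253,171)): print(np.round(onz("wrist",q,.005,P),4))
s=r.get_state(); M=R.from_quat(s["eef_rot"]).as_matrix()
for n,p in dict(g=(.456,.048,.008)).items(): print(s["tool_pos"],n,(M.T@(np.array(p)-s["tool_pos"])*100).round(2))
E
```

```text
[255.17045455 219.82670455] [255.34780217 183.98687603] [254.98645983 257.00982968] 352
[0.4859 0.1126 0.005 ]
[0.4362 0.0016 0.005 ]
[0.4628 0.061  0.005 ]
[0.4907 0.1318 0.005 ]
[0.50005992 0.1527795  0.2589149 ] g [-11.4    0.24  25.08]
```

```bash
python3 -m inch '[[0.4,[-11.2,0.3,8],0],[0.4,[-11.2,0.3,8],0],[0.4,[-11.2,0.3,8],0],[0.4,[-11.2,0.3,8],0],[0.4,[-11.2,0.3,14],0],[0.4,[-11.2,0.3,19],0],[0.4,[-11.2,0.3,20.3],0],[0.4,[-11.2,0.3,20.3],0],[0.4,[-11.2,0.3,20.3],0]]' 50
python3 - <<'E'
from h import *
s=r.get_state(); M=R.from_quat(s["eef_rot"]).as_matrix()
im=viewer.snapshot("wrist");cv2.imwrite(f"pics/wrist2.png",im[:,:,::-1])
cv2.imwrite(f"pics/side2.png",cv2.resize(viewer.snapshot("side")[100:340,60:380],None,fx=2,fy=2)[:,:,::-1])
print(s["tool_pos"],M.round(3),s["q"].round(2),(M.T@(np.array((.457,.0495,.0155))-s["tool_pos"])*100).round(2))
E
```

```text
clock: 3.45
tool_pos: [0.4581, 0.0494, 0.0563]
eef_rot: [0.838, 0.545, 0.001, -0.0]
contact_force: [0.2, -0.2, 0.4]
opening: 0.601
[0.45813794 0.0493706  0.0562508 ] [[ 0.405  0.914  0.001]
 [ 0.914 -0.405  0.001]
 [ 0.001  0.    -1.   ]] [-0.24  0.8   0.06  2.18 -0.26  0.17 -0.36] [-0.04 -0.11  4.08]
```

View pics/wrist2.png

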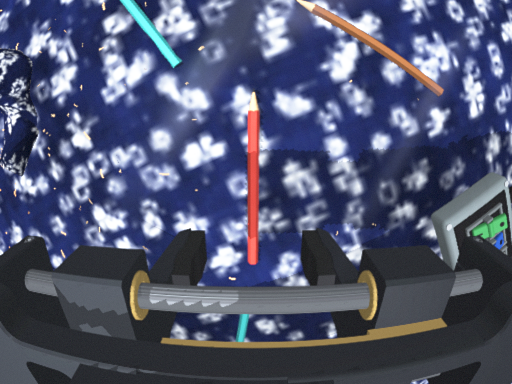

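View pics/side2.png

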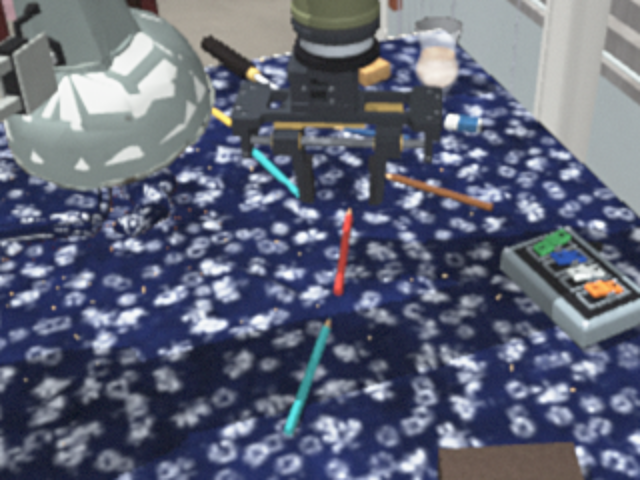

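```bash
python3 -m inch '[[0.4,[0,-0.1,1],0],[0.4,[0,-0.1,2],0],[0.4,[0,-0.1,2],0]]' 50
python3 - <<'E'
from h import *
s=r.get_state(); print(s["tool_pos"],s["q"].round(3),s["contact_force"])
E
```

```text
clock: 3.85
tool_pos: [0.456, 0.0479, 0.0351]
eef_rot: [0.839, 0.544, -0.0, -0.0]
contact_force: [-0.2, -0.9, -0.7]
opening: 0.599
[0.45598838 0.04792224 0.03512512] [-0.229  0.84   0.04   2.195 -0.269  0.112 -0.355] [-0.20269694 -0.8548456  -0.71602477]
```

```bash
python3 -m inch '[[0.4,[0.8,0,0.6],0],[0.4,[0.8,0,1.3],0],[0.4,[0.8,0,1.95],0],[0.4,[0.8,0,1.95],0],[0.4,[0.8,0,1.95],0]]' 50
python3 - <<'E'
from h import *
s=r.get_state(); print(s["tool_pos"],s["q"].round(3),s["contact_force"])
E
```

```text
clock: 4.35
tool_pos: [0.4594, 0.0549, 0.0162]
eef_rot: [0.839, 0.544, -0.0, -0.0]
contact_force: [-0.3, 0.3, -0.7]
opening: 0.599
[0.45938397 0.05491969 0.01615628] [-0.236  0.882  0.028  2.186 -0.279  0.078 -0.36 ] [-0.31628355  0.28488227 -0.70967172]
```

```bash
python3 -m inch '[[1,[0,0,0],0],[1,[0,0,0],0],[1,[0,0,0],0],[1,[0,0,0],0],[1,[0,0,0],0],[1,[0,0,0],0],[1,[0,0,0],0],[1,[0,0,0],0],[1,[0,0,-2],0],[1,[0,0,-5],0],[1,[0,0,-8],0],[1,[0,0,-8],0],[1,[0,0,-8],0],[1,[0,0,-8],0]]' 55
python3 - <<'E'
from h import *
s=r.get_state(); print(s["tool_pos"],s["q"].round(3),s["opening"],s["opening"]*88)
cv2.imwrite(f"pics/wrist3.png",viewer.snapshot("wrist")[:,:,::-1])
cv2.imwrite(f"pics/side3.png",cv2.resize(viewer.snapshot("side")[100:340,60:380],None,fx=2,fy=2)[:,:,::-1])
E
```

```text
clock: 5.75
tool_pos: [0.4591, 0.0552, 0.0957]
eef_rot: [0.839, 0.544, -0.001, -0.0]
contact_force: [-0.5, -0.5, -0.3]
opening: 0.006
[0.45914165 0.05516785 0.0957123 ] [-0.286  0.717  0.108  2.161 -0.264  0.277 -0.37 ] 0.006228536783518848 0.5481112369496586
```

View pics/wrist3.png

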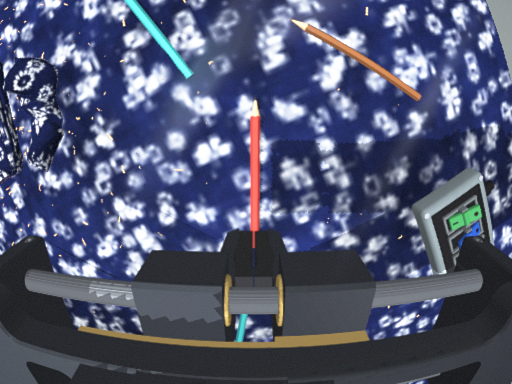

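View pics/side3.png

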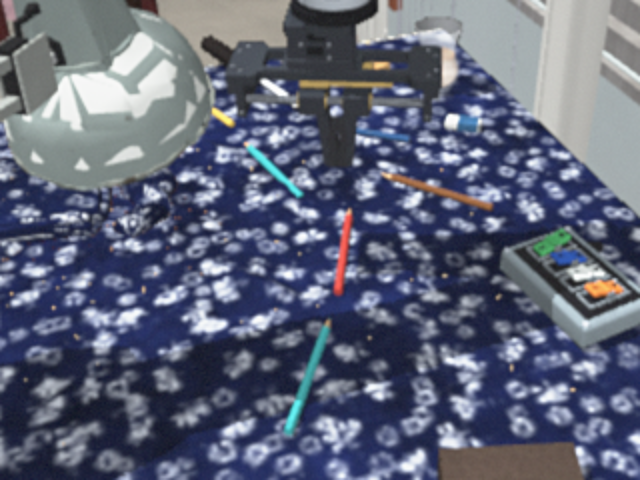

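The grasp missed: the opening is 0.006 and the pencil is still on the table. The tips apparently closed over its top. I'll reopen and go lower while watching the force.

```bash
python3 -m inch '[[0.7,[0,0,0],0],[0.7,[0,0,0],0],[0.7,[0,0,4],0],[0.7,[0,0,6],0],[0.7,[0,0,7],0],[0.7,[0,0,7.8],0],[0.7,[0,0,8.05],0],[0.7,[0,0,8.05],0],[0.7,[0,0,8.05],0],[0.7,[0,0,8.05],0]]' 50
python3 - <<'E'
from h import *
s=r.get_state(); print(s["tool_pos"],s["q"].round(3),s["contact_force"])
cv2.imwrite(f"pics/wrist4.png",cv2.resize(viewer.snapshot("wrist")[80:280,150:360],None,fx=3,fy=3)[:,:,::-1])
im=viewer.snapshot("side");cv2.imwrite(f"pics/side4.png",cv2.resize(im[150:280,160:300],None,fx=4.5,fy=4.5)[:,:,::-1])
E
```

```text
clock: 6.85
tool_pos: [0.4601, 0.0552, 0.0165]
eef_rot: [0.839, 0.544, 0.001, 0.0]
contact_force: [-0.2, -0.1, 0.1]
opening: 0.299
[0.46013185 0.05517155 0.01652805] [-0.236  0.881  0.029  2.185 -0.288  0.078 -0.351] [-0.20182391 -0.09667082  0.11036958]
```

View pics/wrist4.png

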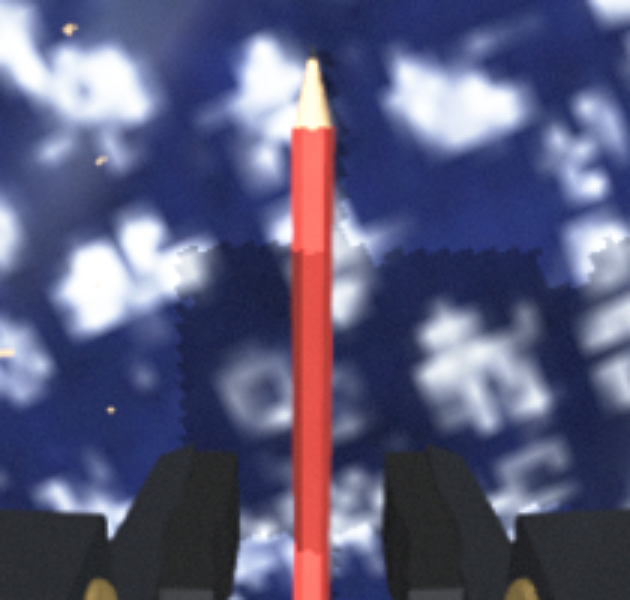

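View pics/side4.png

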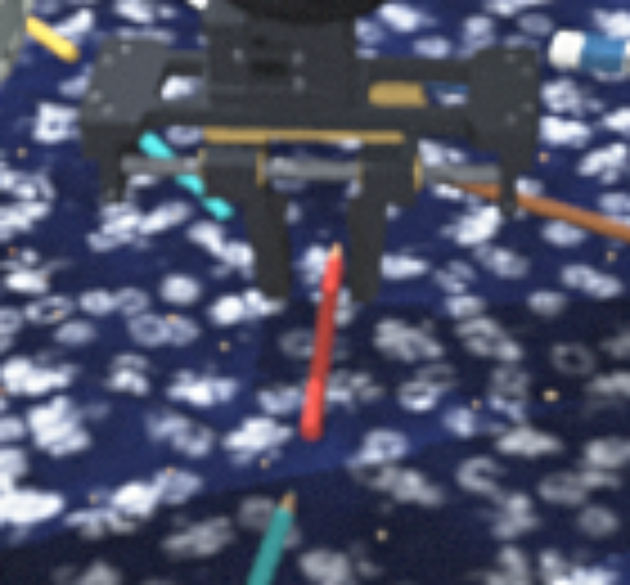

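```bash
python3 - <<'E'
from h import *
s=r.get_state(); M=R.from_quat(s["eef_rot"]).as_matrix();t=s["tool_pos"]
P=viewer.camera_params("wrist")
for y in(-.013,.013):
  for x in (-.009,.009):
    for z in(.014,):
      p=t+M@np.array([x,y,z]); 
      a=proj("side",p);print(x,y,p.round(3),"side crop",((a-[160,150])*4.5).round(),"wrist crop",((proj("wrist",p,P)-[150,80])*3).round())
T=P["world_to_cam"];print("wrist cam in tool",M.T@(-T[:3,:3].T@T[:3,3]-t))
im=viewer.snapshot("scene");cv2.imwrite(f"pics/scene4.png",cv2.resize(im[140:270,190:350],None,fx=4.5,fy=4.5)[:,:,::-1])
print(((proj("scene",t+M@np.array([0,0,.014]))-[190,140])*4.5))
E
```

```text
-0.009 -0.013 [0.444 0.052 0.002] side crop [288. 358.] wrist crop [252. 464.]
0.009 -0.013 [0.452 0.069 0.002] side crop [292. 334.] wrist crop [250. 388.]
-0.009 0.013 [0.468 0.042 0.002] side crop [346. 360.] wrist crop [370. 464.]
0.009 0.013 [0.476 0.058 0.002] side crop [349. 335.] wrist crop [372. 388.]
wrist cam in tool [ 0.07596616 -0.00030653 -0.16450866]
[396.94807323 322.40216667]
```

View pics/scene4.png

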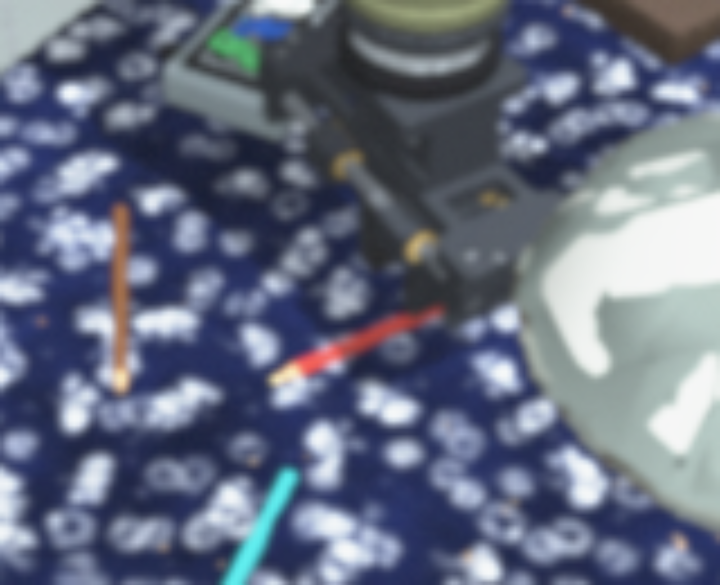

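```bash
python3 - <<'E'
from h import *
P=viewer.camera_params("wrist")
f=lambda x,y:(150+(x+.5)/3-.5,80+(y+.5)/3-.5)
a=onz("wrist",f(313,58),.004,P);b=onz("wrist",f(313,128),.004,P);print(a,b,np.linalg.norm(a-b))
l=onz("wrist",f(292,140),.004,P);q=onz("wrist",f(332,140),.004,P);print(np.linalg.norm(l-q))
s=r.get_state();print(s["tool_pos"])
E
```

```text
[0.49183282 0.12645172 0.004     ] [0.48619549 0.11375124 0.004     ] 0.013895390172733352
0.007893935681092722
[0.45994351 0.05518392 0.01630263]
```

The pencil's cone measures 13.9 mm here instead of 16 mm, and the tips show about 11 px too high in the side view. So the real tip height is roughly 25 mm more than I assumed. I'll step 25 mm outward along the pencil, because q6 is near its limit, and go down in small steps while watching the force.

```bash
python3 -m inch '[[0.7,[1.3,0,0],0],[0.7,[2.5,0,0],0],[0.7,[2.5,0,0.4],0],[0.7,[2.5,0,0.8],0],[0.7,[2.5,0,0.8],0]]' 50
python3 - <<'E'
from h import *
s=r.get_state(); print(s["tool_pos"],s["q"].round(3),s["contact_force"])
P=viewer.camera_params("wrist"); im=viewer.snapshot("wrist")
cv2.imwrite(f"pics/wrist5.png",im[:,:,::-1])
im=viewer.snapshot("side");cv2.imwrite(f"pics/side5.png",cv2.resize(im[150:280,160:300],None,fx=4.5,fy=4.5)[:,:,::-1])
E
```

```text
clock: 7.5
tool_pos: [0.4693, 0.0777, 0.0073]
eef_rot: [0.839, 0.544, -0.001, -0.0]
contact_force: [-0.4, 0.3, -0.9]
opening: 0.298
[0.46926853 0.07770068 0.00726925] [-0.284  0.903  0.037  2.148 -0.308  0.097 -0.374] [-0.43714365  0.33346799 -0.93618444]
```

View pics/side5.png

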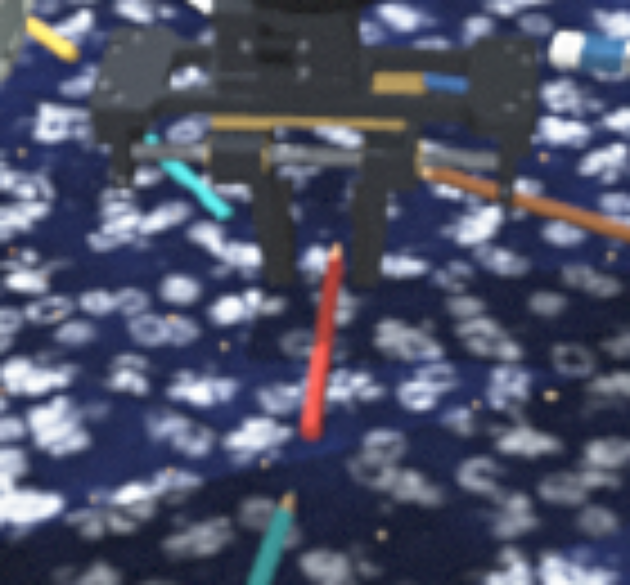

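View pics/wrist5.png

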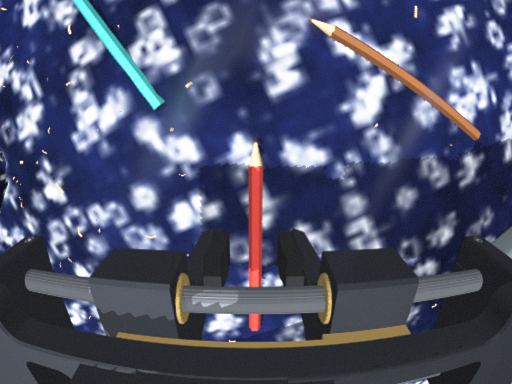

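```bash
python3 - <<'E'
from h import *
s=r.get_state(); M=R.from_quat(s["eef_rot"]).as_matrix();t=s["tool_pos"]
for h in(0,.01,.02,.025,.03,.04):
  print(h,[((proj("side",t+M@np.array([-.009,y,.014])+[0,0,h])-[160,150])*4.5).round() for y in(-.02,.02)])
im=viewer.snapshot("side")
for n in("red_pencil",):pass
# pencil vs tips: 3D check of wrist scale with ends seen in wrist5 tip(256,143) blunt(255,330) cone base(256,167)
P=viewer.camera_params("wrist")
for z in(.004,-.02,-.03): 
  a,b,c=[onz("wrist",u,z,P) for u in((256,143),(256,167),(255,330))]; print(z,np.linalg.norm(a-c),np.linalg.norm(a-b),a,c)
E
```

```text
0 [array([278., 340.]), array([364., 343.])]
0.01 [array([277., 323.]), array([364., 326.])]
0.02 [array([276., 305.]), array([364., 308.])]
0.025 [array([276., 297.]), array([364., 299.])]
0.03 [array([275., 288.]), array([364., 290.])]
0.04 [array([275., 270.]), array([363., 273.])]
0.004 0.13857567627022638 0.014023437310530741 [0.49228454 0.12523066 0.004     ] [ 0.43571996 -0.00127494  0.004     ]
-0.02 0.15834465776376971 0.01602399816023673 [ 0.49112661  0.12213308 -0.02      ] [ 0.42649262 -0.0224196  -0.02      ]
-0.03 0.1665817333860794 0.01685756518094755 [ 0.49064414  0.12084242 -0.03      ] [ 0.42264789 -0.03122988 -0.03      ]
```

```bash
python3 -m inch '[[0.7,[1.2,0,0.5],0],[0.7,[1.2,0,1],0],[0.7,[1.2,0,1.4],0],[0.7,[1.2,0,1.6],0],[0.7,[1.2,0,1.6],0]]' 50
python3 - <<'E'
from h import *
s=r.get_state(); print(s["tool_pos"],s["q"].round(3),s["contact_force"])
P=viewer.camera_params("wrist"); im=viewer.snapshot("wrist")
cv2.imwrite(f"pics/wrist6.png",im[:,:,::-1])
im=viewer.snapshot("side");cv2.imwrite(f"pics/side6.png",cv2.resize(im[150:280,160:300],None,fx=4.5,fy=4.5)[:,:,::-1])
E
```

```text
clock: 8.15
tool_pos: [0.4744, 0.0886, -0.0085]
eef_rot: [0.839, 0.544, -0.0, -0.0]
contact_force: [-0.8, 0.4, 0.5]
opening: 0.3
[ 0.4743826   0.08862278 -0.00850415] [-0.3    0.937  0.032  2.128 -0.32   0.082 -0.382] [-0.82965736  0.36250859  0.45681438]
```

View pics/side6.png

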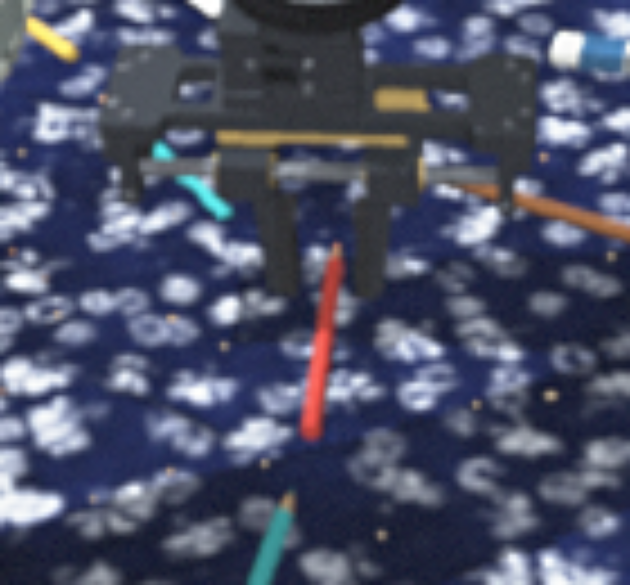

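View pics/wrist6.png

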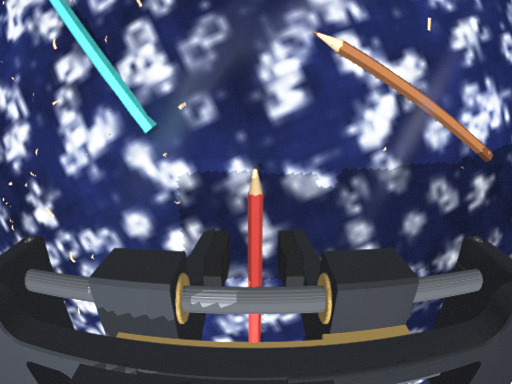

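```bash
python3 - <<'E'
from h import *
s=r.get_state(); M=R.from_quat(s["eef_rot"]).as_matrix();t=s["tool_pos"]
for h in(0,.02,.025,.03,.035,.04):
  print(h,"tipz",round(t[2]-.014+h,4),[((proj("side",t+M@np.array([-.009,y,.014])+[0,0,h])-[160,150])*4.5).round() for y in(-.02,.02)])
E
```

```text
0 tipz -0.0221 [array([282., 350.]), array([367., 353.])]
0.02 tipz -0.0021 [array([281., 316.]), array([366., 319.])]
0.025 tipz 0.0029 [array([280., 308.]), array([366., 310.])]
0.03 tipz 0.0079 [array([280., 299.]), array([366., 302.])]
0.035 tipz 0.0129 [array([279., 291.]), array([366., 293.])]
0.04 tipz 0.0179 [array([279., 282.]), array([366., 284.])]
```

```bash
python3 -m inch '[[0.7,[0.2,0,0.3],0],[0.7,[0.2,0,0.6],0],[0.7,[0.2,0,0.7],0],[0.7,[0.2,0,0.7],0]]' 50
python3 - <<'E'
from h import *
s=r.get_state(); print(s["tool_pos"],s["q"].round(3),s["contact_force"])
im=viewer.snapshot("side");cv2.imwrite(f"pics/side7.png",cv2.resize(im[150:280,160:300],None,fx=4.5,fy=4.5)[:,:,::-1])
E
```

```text
clock: 8.65
tool_pos: [0.4755, 0.0907, -0.0153]
eef_rot: [0.839, 0.544, -0.0, -0.0]
contact_force: [-0.2, -0.3, -0.6]
opening: 0.296
[ 0.47545182  0.09071137 -0.01530874] [-0.3    0.952  0.027  2.123 -0.323  0.071 -0.382] [-0.18802758 -0.2575766  -0.61223162]
```

View pics/side7.png

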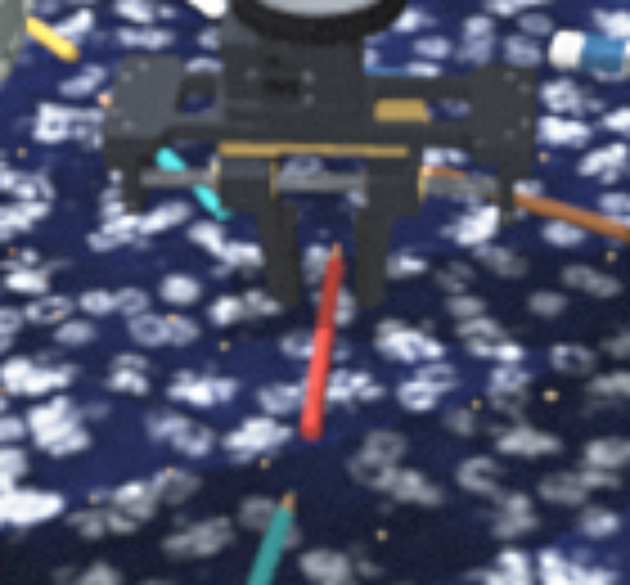

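```bash
python3 -m inch '[[0.7,[0,0,0.2],0],[0.7,[0,0,0.2],0],[0.7,[0,0,0.2],0]]' 50
python3 -c "
from h import *
s=r.get_state(); print(s['tool_pos'],s['q'].round(3),s['contact_force'])"
```

```text
clock: 9.0
tool_pos: [0.4756, 0.0907, -0.0171]
eef_rot: [0.839, 0.544, 0.0, -0.0]
contact_force: [1.1, -0.8, 0.2]
opening: 0.301
[ 0.47560175  0.09072976 -0.01711949] [-0.299  0.955  0.026  2.123 -0.324  0.067 -0.381] [ 1.0824709  -0.79016189  0.20047525]
```

```bash
python3 -m inch '[[1,[0,0,0],0],[1,[0,0,0],0],[1,[0,0,0],0],[1,[0,0,0],0],[1,[0,0,0],0]]' 55
python3 -c "
from h import *
s=r.get_state(); print(s['tool_pos'],s['q'].round(3),s['contact_force'],s['opening']*88)"
```

```text
clock: 9.5
tool_pos: [0.4756, 0.0908, -0.0171]
eef_rot: [0.839, 0.544, 0.0, -0.0]
contact_force: [0.3, 0.2, -0.2]
opening: 0.057
[ 0.47560768  0.09075024 -0.01707922] [-0.3    0.955  0.026  2.123 -0.324  0.067 -0.381] [ 0.25333713  0.16877768 -0.24567484] 5.055865926370745
```

The opening of 5 mm means the jaws hold only the top edge of the hexagon. I'll open and go about 5 mm lower.

```bash
python3 -m inch '[[0.7,[0,0,0],0],[0.7,[0,0,0],0],[0.7,[0,0,0.3],0],[0.7,[0,0,0.5],0],[0.7,[0,0,0.5],0],[0.7,[0,0,0.5],0]]' 50
python3 -c "
from h import *
s=r.get_state(); print(s['tool_pos'],s['q'].round(3),s['contact_force'],s['opening']*88)
im=viewer.snapshot('wrist');cv2.imwrite('pics/wrist8.png',im[:,:,::-1])"
```

```text
clock: 10.1
tool_pos: [0.4762, 0.0906, -0.0195]
eef_rot: [0.839, 0.544, 0.001, 0.0]
contact_force: [-2.4, -0.2, 32.0]
opening: 0.299
[ 0.47623985  0.09064752 -0.01945734] [-0.297  0.96   0.023  2.124 -0.328  0.058 -0.376] [-2.35080316 -0.22424852 31.98889166] 26.294758109950493
```

View pics/wrist8.png

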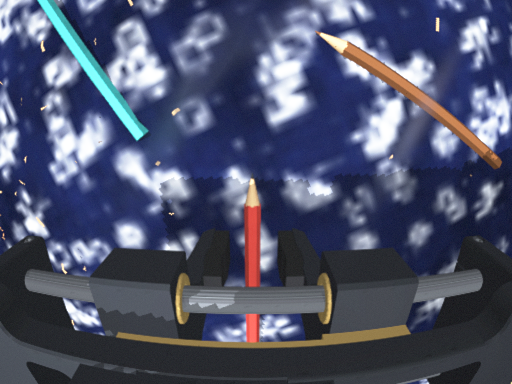

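The table contact (32 N) fixes the tip height: tips touch the table at tool z ≈ -0.0185. I'll back off about 1.5 mm and close for longer.

```bash
python3 -m inch '[[0.7,[0,0,-0.4],0],[0.7,[0,0,-0.4],0],[1,[0,0,-0.4],0],[1,[0,0,-0.4],0],[1,[0,0,-0.4],0],[1,[0,0,-0.4],0],[1,[0,0,-0.4],0],[1,[0,0,-0.4],0],[1,[0,0,-0.4],0],[1,[0,0,-0.4],0]]' 55
python3 -c "
from h import *
s=r.get_state(); print(s['tool_pos'],s['q'].round(3),s['contact_force'],s['opening']*88)"
```

```text
clock: 11.15
tool_pos: [0.4756, 0.0907, -0.0181]
eef_rot: [0.839, 0.544, 0.0, -0.0]
contact_force: [0.1, -0.5, 0.4]
opening: 0.062
[ 0.47558556  0.0907411  -0.01809384] [-0.299  0.957  0.025  2.123 -0.328  0.065 -0.377] [ 0.07891293 -0.54222319  0.38030994] 5.492583400718968
```

```bash
python3 -m inch '[[1,[0,0,-1],0],[1,[0,0,-3],0],[1,[0,0,-6],0],[1,[0,0,-9],0],[1,[0,0,-10],0],[1,[0,0,-10],0],[1,[0,0,-10],0]]' 55
python3 -c "
from h import *
s=r.get_state(); print(s['tool_pos'],s['q'].round(3),s['contact_force'],s['opening']*88)
im=viewer.snapshot('wrist');cv2.imwrite('pics/wrist9.png',im[:,:,::-1])
im=viewer.snapshot('side');cv2.imwrite('pics/side9.png',cv2.resize(im[100:280,120:400],None,fx=2.8,fy=2.8)[:,:,::-1])
"
```

```text
clock: 11.85
tool_pos: [0.4753, 0.0909, 0.0816]
eef_rot: [0.839, 0.544, -0.0, -0.0]
contact_force: [0.4, -0.5, 0.2]
opening: 0.062
[0.4753022  0.09086472 0.08157526] [-0.362  0.76   0.127  2.108 -0.309  0.291 -0.392] [ 0.37226134 -0.50545944  0.23039604] 5.454654520132055
```

View pics/wrist9.png

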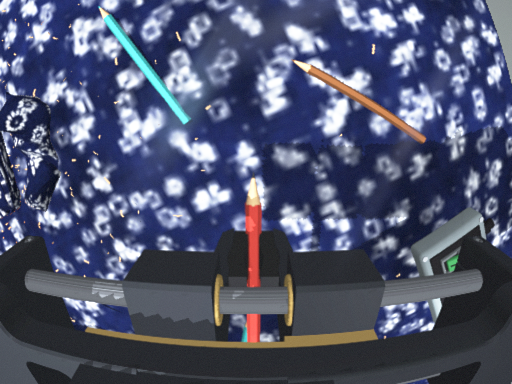

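View pics/side9.png

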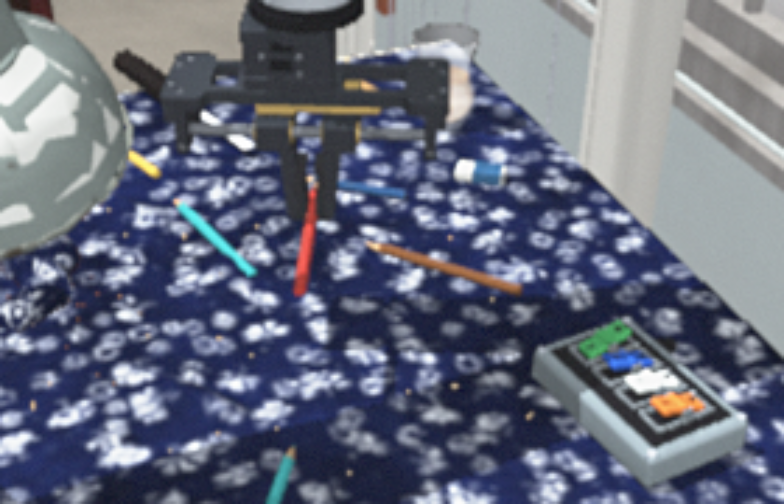

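```bash
python3 - <<'E'
from h import *
s=r.get_state(); M=R.from_quat(s["eef_rot"]).as_matrix();t=s["tool_pos"]
im=viewer.snapshot("side"); hsv=cv2.cvtColor(im,cv2.COLOR_RGB2HSV)
m=(cv2.inRange(hsv,(0,140,90),(5,255,255))|cv2.inRange(hsv,(174,140,90),(180,255,255)));k=np.zeros_like(m);k[150:215,215:245]=m[150:215,215:245]
ce,a,b=ends(k>0);print(a,b)
for q in(a,b):
  p=onz("side",q,.1036);print(p.round(4),(M.T@(p-t)).round(4))
im=viewer.snapshot("scene");cv2.imwrite('pics/scene9.png',cv2.resize(im[100:280,180:380],None,fx=3,fy=3)[:,:,::-1])
P=viewer.camera_params("wrist")
for u in((253,180),(253,206)): 
  p=onz("wrist",u,.1036,P);print("w",p.round(4),(M.T@(p-t)).round(4))
E
```

```text
[231.70850992 167.95869121] [226.45012547 205.06378996]
[0.4852 0.1148 0.1036] [ 0.0263 -0.0004 -0.0227]
[ 0.4338 -0.0039  0.1036] [-0.1031  0.001  -0.0226]
w [0.4901 0.1256 0.1036] [ 0.0381 -0.0003 -0.0228]
w [0.4846 0.1131 0.1036] [ 0.0245 -0.0003 -0.0227]
```

View pics/scene9.png

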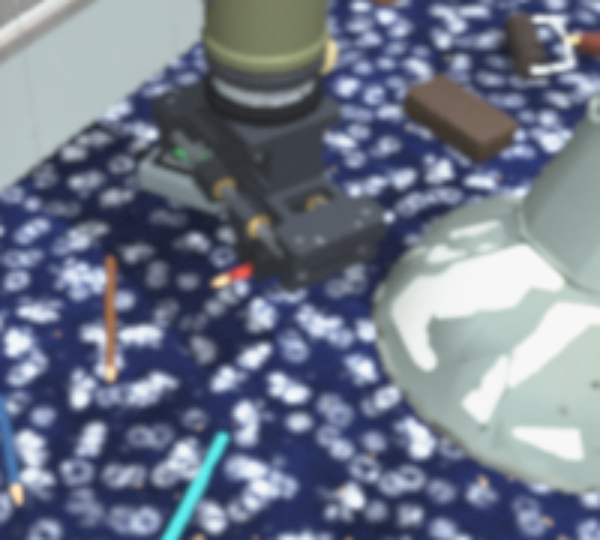

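The pencil is in the grip and off the table, with its blunt end about 99 mm from the TCP along tool -x. Next I'll swing it over to the front of the bank, high up and blunt end forward.

```bash
python3 -m inch '[[1,[-4,3.3,0],0],[1,[-8,6.7,0],0],[1,[-12,10,0],-5],[1,[-15,12.5,0],-13],[1,[-18.3,15.3,0],-21],[1,[-18.3,15.3,0],-29],[1,[-18.3,15.3,0],-37],[1,[-18.3,15.3,0],-45],[1,[-18.3,15.3,0],-53],[1,[-18.3,15.3,0],-61],[1,[-18.3,15.3,0],-69],[1,[-18.3,15.3,0],-77],[1,[-18.3,15.3,0],-85],[1,[-18.3,15.3,0],-93],[1,[-18.3,15.3,0],-101],[1,[-18.3,15.3,0],-109],[1,[-18.3,15.3,0],-117],[1,[-18.3,15.3,0],-121.6],[1,[-18.3,15.3,0],-121.6],[1,[-18.3,15.3,0],-121.6]]' 55
python3 - <<'E'
from h import *
s=r.get_state(); M=R.from_quat(s["eef_rot"]).as_matrix();print(s['tool_pos'],M.round(3),s['q'].round(3),s['opening']*88)
for n in("wrist","side","scene"):
  im=viewer.snapshot(n)
  if n=="side": im=cv2.resize(im[120:300,230:430],None,fx=3.5,fy=3.5)
  if n=="scene": im=cv2.resize(im[80:230,170:370],None,fx=3.5,fy=3.5)
  cv2.imwrite(f'pics/{n}10.png',im[:,:,::-1])
E
```

```text
clock: 14.05
tool_pos: [0.5403, -0.1387, 0.0812]
eef_rot: [-0.065, 0.998, 0.0, -0.001]
contact_force: [-0.2, 0.3, 0.1]
opening: 0.06
[ 0.54025705 -0.13874274  0.08124225] [[-0.992 -0.129 -0.001]
 [-0.129  0.992  0.001]
 [ 0.001  0.001 -1.   ]] [ 0.429  0.836 -0.446  1.872  0.624  0.578  1.276] 5.3102206750469625
```

View pics/wrist10.png

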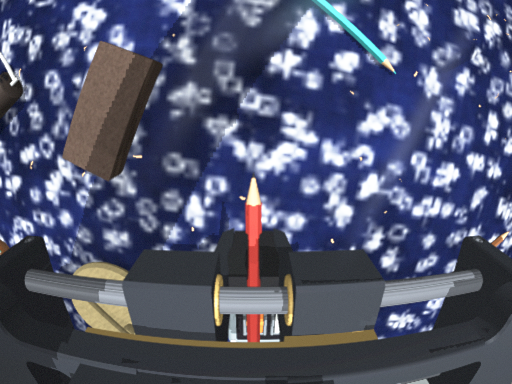

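View pics/side10.png

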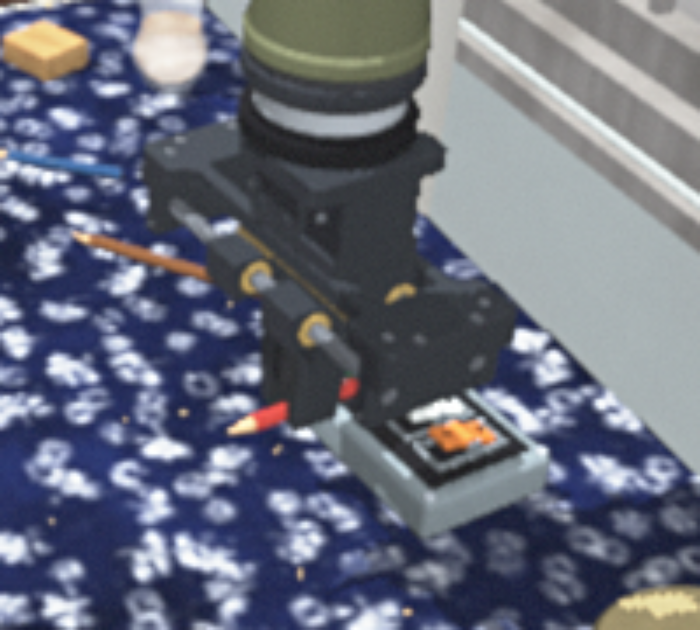

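View pics/scene10.png

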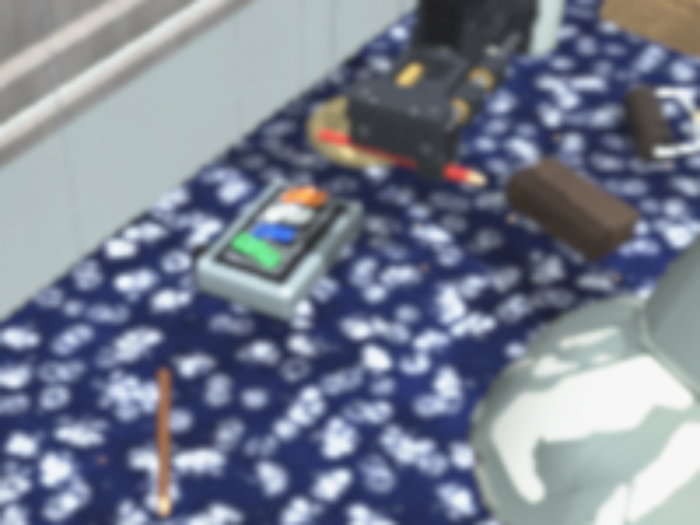

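```bash
python3 - <<'E'
from h import *
s=r.get_state(); M=R.from_quat(s["eef_rot"]).as_matrix();t=s["tool_pos"]
g=lambda x,y:(170+(x+.5)/3.5-.5,80+(y+.5)/3.5-.5)
for u in((319,133),(480,180)): 
  p=onz("scene",g(*u),t[2]+.0215);print(p.round(4),(M.T@(p-t)).round(4))
print("pred blunt crop",(proj("scene",t+M@np.array([-.099,0,-.0215]))-[170,80])*3.5)
print("pred pt crop",(proj("scene",t+M@np.array([.041,0,-.0215]))-[170,80])*3.5)
O=np.array([.648,-.1235,.041]);print("orange proj crop",(proj("scene",O)-[170,80])*3.5,(proj("side",O)-[230,120])*3.5)
E
```

```text
[ 0.6376 -0.1252  0.1032] [-0.0979  0.0007 -0.0215]
[ 0.5056 -0.1428  0.1032] [ 0.0352  0.0005 -0.0215]
pred blunt crop [316.96380645 130.96480095]
pred pt crop [486.38225886 180.55243759]
orange proj crop [305.09470074 193.97750659] [456.3372178  433.93382745]
```

```bash
python3 -m inch '[[1,[0,0,2.5],0],[1,[0,0,4.5],0],[1,[0,0,4.9],0],[1,[0,0,5.1],0],[1,[0,0,5.3],0],[1,[0,0,5.5],0],[1,[0,0,5.7],0],[1,[0,0,5.9],0],[1,[0,0,5.9],0]]' 58
python3 - <<'E'
from h import *
s=r.get_state(); print(s['tool_pos'],s['contact_force'],s['moment'],s['opening']*88)
for n in("side","scene"):
  im=viewer.snapshot(n)
  if n=="side": im=cv2.resize(im[180:290,280:420],None,fx=5,fy=5)
  if n=="scene": im=cv2.resize(im[100:190,200:330],None,fx=5,fy=5)
  cv2.imwrite(f'pics/{n}11.png',im[:,:,::-1])
E
```

```text
clock: 15.1
tool_pos: [0.5406, -0.1388, 0.0229]
eef_rot: [-0.066, 0.998, -0.0, -0.0]
contact_force: [-0.7, 0.4, 0.9]
opening: 0.066
[ 0.54055575 -0.13883276  0.0229162 ] [-0.69161     0.41612164  0.87746751] [0.03244039 0.05754307 0.02347195] 5.776979652311915
```

View pics/side11.png

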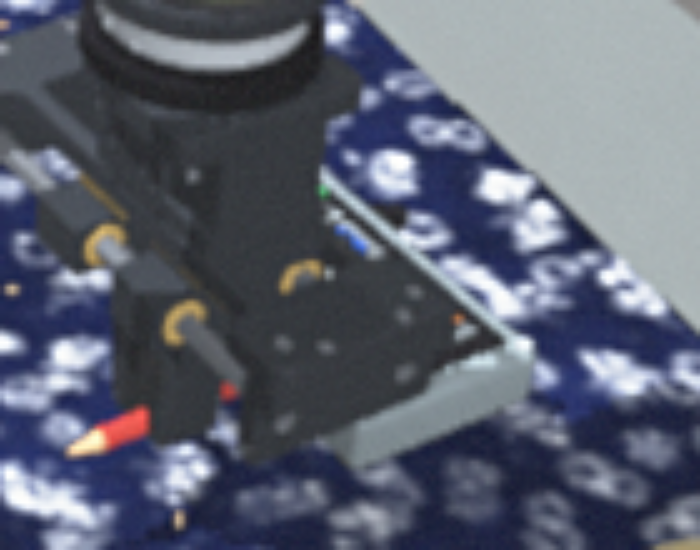

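View pics/scene11.png

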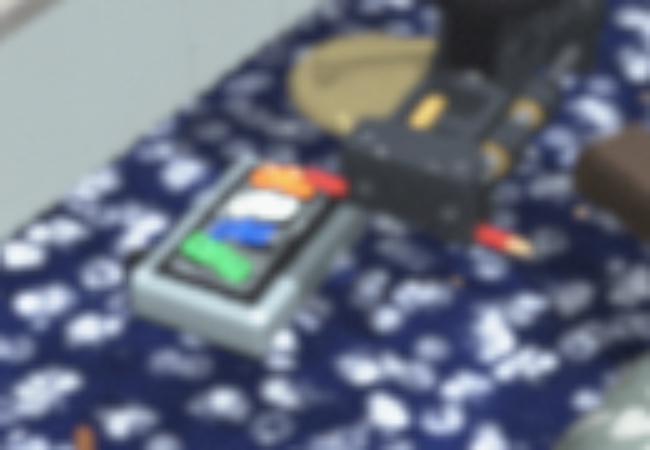

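```bash
python3 -m inch '[[1,[0,0,0.2],0],[1,[0,0,0.4],0],[1,[0,0,0.4],0]]' 58
python3 - <<'E'
from h import *
s=r.get_state(); print(s['tool_pos'],s['contact_force'],s['moment'],s['opening']*88)
n="scene";im=viewer.snapshot(n); im=cv2.resize(im[120:165,225:305],None,fx=9,fy=9,interpolation=2)
cv2.imwrite(f'pics/{n}12.png',im[:,:,::-1])
E
```

```text
clock: 15.5
tool_pos: [0.5406, -0.1387, 0.0186]
eef_rot: [-0.066, 0.998, 0.0, -0.0]
contact_force: [-0.7, 0.2, 1.2]
opening: 0.059
[ 0.54063835 -0.13870132  0.0186194 ] [-0.72744086  0.18399943  1.21984951] [ 0.01306538  0.00695589 -0.00247421] 5.15284050479528
```

View pics/scene12.png

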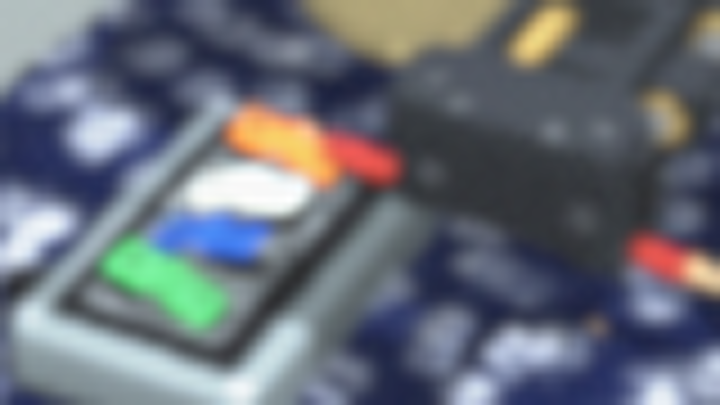

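The orange rocker now tilts like the green one, with its far end up. I'll press a little more to be sure it reaches the stop.

```bash
python3 -m inch '[[1,[0,0,0.2],0],[1,[0,0,0.35],0],[1,[0,0,0.35],0]]' 58
python3 - <<'E'
from h import *
s=r.get_state(); print(s['tool_pos'],s['contact_force'],s['moment'],s['opening']*88)
n="scene";im=viewer.snapshot(n); im=cv2.resize(im[120:165,225:305],None,fx=9,fy=9,interpolation=2)
cv2.imwrite(f'pics/{n}13.png',im[:,:,::-1])
E
```

```text
clock: 15.85
tool_pos: [0.5408, -0.1387, 0.0152]
eef_rot: [-0.066, 0.998, 0.0, 0.0]
contact_force: [-1.2, 0.3, 2.0]
opening: 0.062
[ 0.54078913 -0.13870832  0.0152331 ] [-1.15762303  0.3163745   1.99725108] [-0.00630312 -0.06246747  0.01049161] 5.415716934418052
```

View pics/scene13.png

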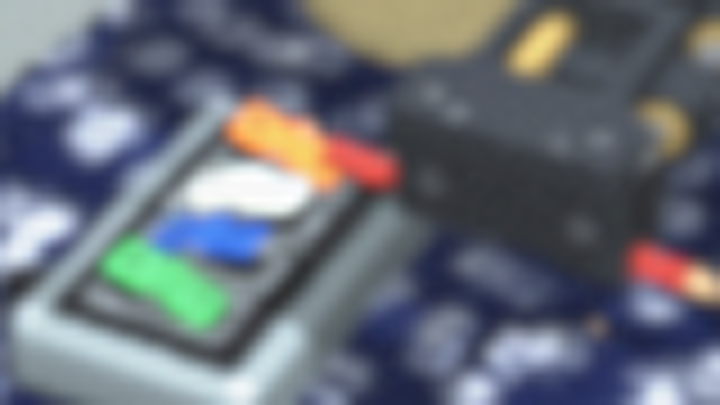

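The rocker is over. I'll lift off, retract and check it without the gripper in the way.

```bash
python3 -m inch '[[1,[0,0,-2],0],[1,[0,0,-5],0],[1,[0,0,-7],0],[1,[4.4,3,-7],0],[1,[4.4,5.5,-7],0],[1,[4.4,5.5,-7],0],[1,[4.4,5.5,-7],0]]' 58
python3 - <<'E'
from h import *
s=r.get_state(); print(s['tool_pos'],s['contact_force'],s['q'].round(3),s['opening']*88)
n="side";im=viewer.snapshot(n); cv2.imwrite('pics/side14.png',cv2.resize(im[120:300,220:420],None,fx=3.5,fy=3.5,interpolation=2)[:,:,::-1])
n="scene";im=viewer.snapshot(n); cv2.imwrite('pics/scene14.png',cv2.resize(im[90:240,190:390],None,fx=3.5,fy=3.5,interpolation=2)[:,:,::-1])
E
```

```text
clock: 16.6
tool_pos: [0.4903, -0.0896, 0.0855]
eef_rot: [-0.066, 0.998, -0.0, 0.0]
contact_force: [0.5, 0.4, -0.2]
opening: 0.063
[ 0.49033234 -0.08960597  0.08553075] [ 0.48641424  0.40939509 -0.21958171] [ 0.326  0.774 -0.389  2.049  0.666  0.443  1.128] 5.504530916212337
```

View pics/side14.png

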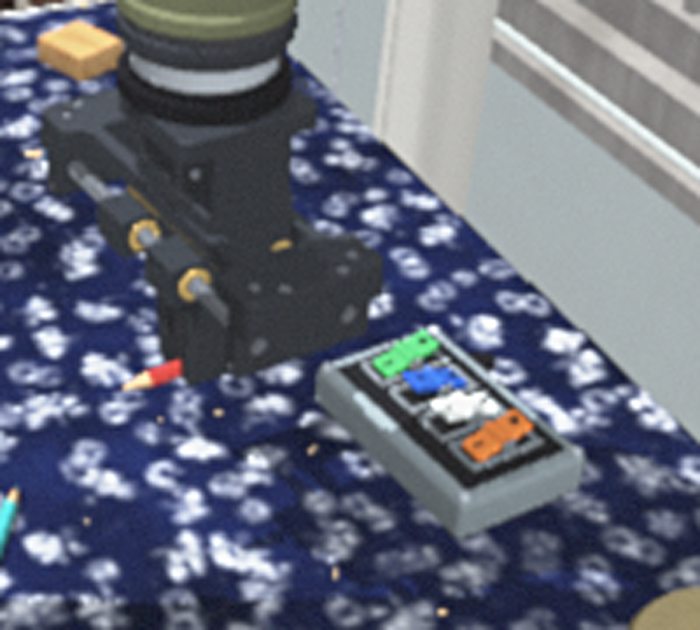

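View pics/scene14.png

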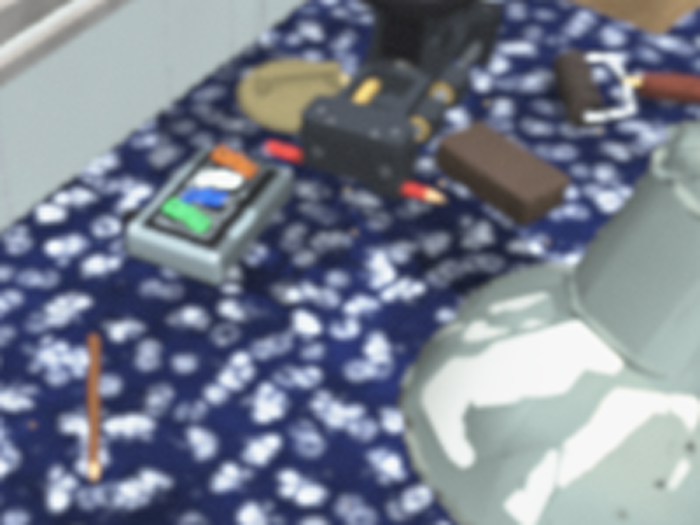

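Orange at side crop (497,435) now lies like green, and blue and white are unchanged. Now I'll lay the pencil down in front of the bank.

```bash
python3 - <<'E'
from h import *
s=r.get_state(); M=R.from_quat(s["eef_rot"]).as_matrix();t=s["tool_pos"]
g=lambda x,y:(190+(x+.5)/3.5-.5,90+(y+.5)/3.5-.5)
for u,x in(((268,147),-.099),((442,197),.041)):
  for dz in(-.01,0,.01): print(x,dz,(proj("scene",t+M@np.array([x,0,-.0215-dz]))-[190,90])*3.5,u)
E
python3 -m inch '[[1,[0,0,4],0],[1,[0,0,7],0],[1,[0,0,8],0],[1,[0,0,8.7],0],[1,[0,0,9.2],0],[1,[0,0,9.5],0],[1,[0,0,9.8],0],[1,[0,0,10],0],[1,[0,0,10],0]]' 55
python3 - <<'E'
from h import *
s=r.get_state(); print(s['tool_pos'],s['contact_force'],s['q'].round(3),s['opening']*88)
n="scene";im=viewer.snapshot(n); cv2.imwrite('pics/scene15.png',cv2.resize(im[90:240,190:390],None,fx=3.5,fy=3.5,interpolation=2)[:,:,::-1])
E
```

```text
-0.099 -0.01 [265.58075765 154.69489857] (268, 147)
-0.099 0 [265.87533177 143.50762294] (268, 147)
-0.099 0.01 [266.17443439 132.14836519] (268, 147)
0.041 -0.01 [444.50615122 210.16989117] (442, 197)
0.041 0 [446.25709886 198.81188682] (442, 197)
0.041 0.01 [448.03646098 187.26956406] (442, 197)
clock: 17.6
tool_pos: [0.49, -0.09, -0.0144]
eef_rot: [-0.066, 0.998, 0.0, 0.0]
contact_force: [-0.4, -0.7, -0.3]
opening: 0.062
[ 0.49000592 -0.09002857 -0.01444027] [-0.43833988 -0.71097237 -0.33143471] [ 0.183  0.95  -0.154  2.078  0.814  0.172  0.989] 5.46281611432677
```

View pics/scene15.png

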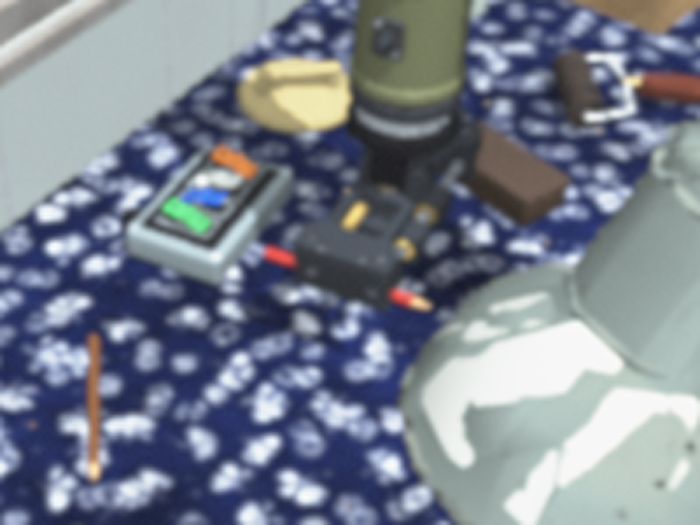

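Level, with no contact yet. I'll go 3 mm lower, open a little and rise.

```bash
python3 -m inch '[[1,[0,0,0.15],0],[1,[0,0,0.3],0],[1,[0,0,0.3],0],[0.7,[0,0,0.3],0],[0.7,[0,0,0.3],0],[0.7,[0,0,0.3],0],[0.7,[0,0,0.3],0],[0.7,[0,0,0.3],0],[0.7,[0,0,-1],0],[0.7,[0,0,-4],0],[0.7,[0,0,-9],0],[0.7,[0,0,-14],0],[0.7,[0,0,-14],0],[0.7,[0,0,-14],0]]' 30
python3 - <<'E'
from h import *
s=r.get_state(); print(s['tool_pos'],s['contact_force'],s['opening']*88)
for n,c in(("scene",(90,240,190,390)),("side",(120,300,220,420)),):
  im=viewer.snapshot(n); cv2.imwrite(f'pics/{n}16.png',cv2.resize(im[c[0]:c[1],c[2]:c[3]],None,fx=3.5,fy=3.5,interpolation=2)[:,:,::-1])
P=viewer.camera_params("wrist");im=viewer.snapshot("wrist");cv2.imwrite('pics/wrist16.png',im[:,:,::-1])
E
```

```text
clock: 19.05
tool_pos: [0.4903, -0.0905, 0.1263]
eef_rot: [-0.065, 0.998, -0.0, 0.001]
contact_force: [-0.5, 0.4, 0.3]
opening: 0.295
[ 0.49034904 -0.09048771  0.12632508] [-0.53808245  0.38508657  0.29544602] 25.95720381879657
```

View pics/scene16.png

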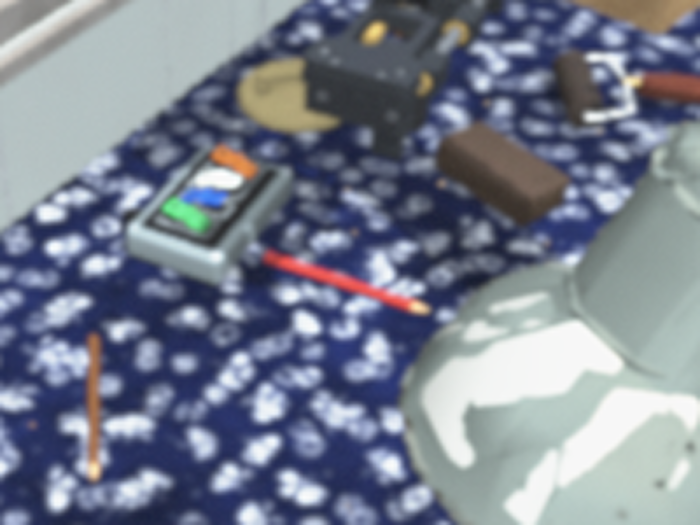

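View pics/side16.png

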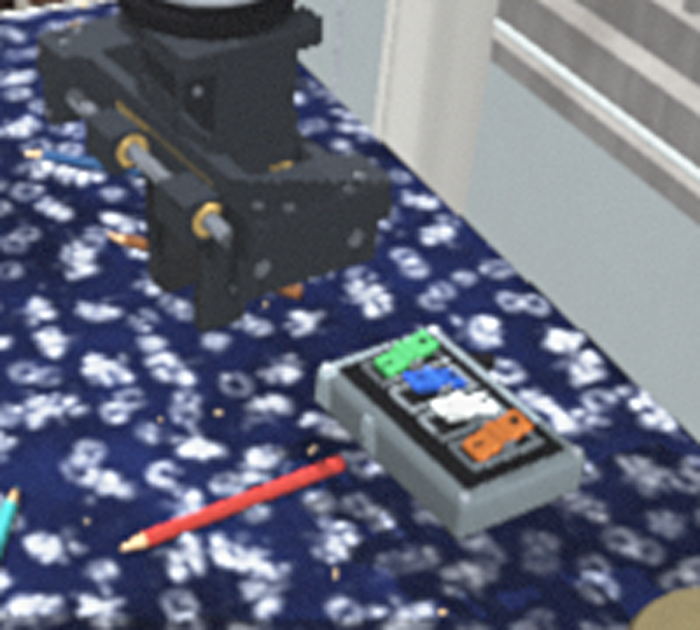

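View pics/wrist16.png

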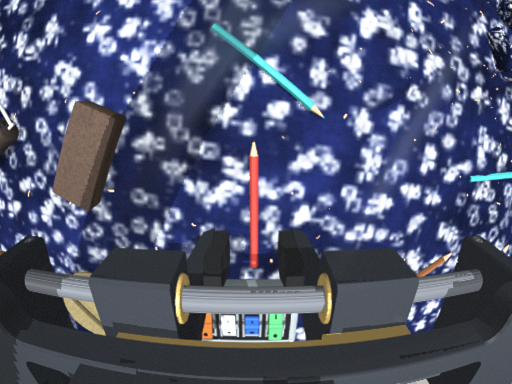

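The pencil lies flat at side crop (122,548)–(340,463), clear of the bank. The gripper is empty and high, and orange lies like green. One numeric check, then I'll hand in.

```bash
python3 - <<'E'
from h import *
f=lambda x,y:(220+x/3.5,120+y/3.5); g=lambda x,y:(190+x/3.5,90+y/3.5)
for a,b in(((124,548),(430,311)),((342,463),(266,258))):
    p,e=tri("side",f(*a),"scene",g(*b)); print(p.round(4),round(e,4))
print(r.get_state()["clock"]); print(r.finish_job())
E
```

```text
[ 0.4515 -0.0959  0.0022] 0.0053
[ 5.871e-01 -7.700e-02  5.000e-04] 0.0045
19.2
the job is handed in; nothing more can be done
None
```

I picked up the red pencil, pressed the near end of the orange rocker over with its blunt end, laid the pencil flat in front of the bank and let go. I handed the job in at about 19.2 s; it reports no verdict.

**Last checks:**
- **Rockers:** the pictures show orange lying like green (on), with white and blue unchanged. I read these from the images only, since there was no joint reading.
- **Pencil:** its ends triangulate to about 2 mm and 0.5 mm above the table, so it lies flat. It ends roughly 15–20 mm short of the bank.
- **Gripper:** it is open, empty and well clear of everything.

**What went wrong or disagreed:**
- **First grasp missed:** the fingertips were about 32 mm higher than the reported tool height implied, so they closed above the pencil.
- **Table contact:** finding the true height brought one fingertip contact with the table at about 32 N, under the 40 N limit.
- **Jaw opening:** it read about 5.5 mm while holding the 8 mm pencil. I could not explain that, but the grip held throughout.

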